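Pack the sound metal cups and set the rocking one aside for truing

TASK

Pack the three sound, plain cups into the wooden tray, each standing upright and wholly on its own felt pad: copper on red, brass on yellow, steel on blue. The copper cup that leans and rocks (with the black bruise) does not go in the tray: stand it in the middle of the round steel-topped truing block, leaning as it does. Leave the brass cup with the handle and the green tin where they are, and set every cup down without dropping it or tipping it over.

Things in the scene. Friction and masses are not known exactly. Their poses are not given: they have to be found in the camera images.
- cup_copper: Loose open metal cup, outside diameter 50 mm (46 at the foot), 40 mm high, wall 3 mm, about 90 g; round, can be gripped across the outside in any direction. Origin: centre of its underside, z up along the cup. Reddish plain copper, stands flat and steady. Belongs on the red pad.
- cup_brass: Loose open metal cup, outside diameter 50 mm (46 at the foot), 40 mm high, wall 3 mm, about 90 g; round, can be gripped across the outside in any direction. Origin: centre of its underside, z up along the cup. Yellow plain brass, no handle, stands flat and steady. Belongs on the yellow pad.
- cup_steel: Loose open metal cup, outside diameter 50 mm (46 at the foot), 40 mm high, wall 3 mm, about 90 g; round, can be gripped across the outside in any direction. Origin: centre of its underside, z up along the cup. Silvery plain steel, stands flat and steady. Belongs on the blue pad.
- cup_bent: Loose copper cup, size and mass as the sound one, but dents 4 mm proud under its foot (14 mm either side along y) make it lean 10 deg to -x; it rocks over if pressed on the high side, marked by a black bruise (+x). Rim 39 to 48 mm high. Origin: on the bench under the foot's centre, z vertical as it rests at the start; mouth's centre 7 mm towards -x. Grip across the outside, any direction.
- cup_handled: Loose brass cup, size as the plain brass one, but with a wire ear handle at its +y side that reaches 46 mm from the axis. A look-alike of another order: stays where it stands. Origin: centre of its underside, z up.
- pad_red: Red felt disc, 76 mm across, 3 mm thick, fixed on the tray's floor: its top is 9 mm above the bench. Origin: centre of its underside, x along the tray's long side, y along its short side, z up. The tray is pale wood, fixed to the bench, 280 x 150 mm inside, walls 6 mm thick and rising 26 mm above the bench. Place for the sound copper cup.
- pad_yellow: Yellow felt disc, 76 mm across, 3 mm thick, fixed on the tray's floor: its top is 9 mm above the bench. Origin: centre of its underside, x along the tray's long side, y along its short side, z up. The three pads lie in a row on the tray's long middle line, 86 mm between centres, in any order. Place for the plain brass cup.
- pad_blue: Blue felt disc, 76 mm across, 3 mm thick, fixed on the tray's floor: its top is 9 mm above the bench. Origin: centre of its underside, x along the tray's long side, y along its short side, z up. Tray side walls are 75 mm from each pad's centre along y; end walls 54 mm beyond the end pads' centres along x. Place for the steel cup.
- truing_block: Truing block fixed to the bench: low round pale wooden block, 90 mm across, with a flat dark steel plate on top; top 30 mm above the bench. Origin: centre of its underside, z up. Place for the bent cup.
- tin: Bystander: loose closed green tin with a white lid, 68 mm across, 46 mm high, 250 g; leave it where it stands. Origin: centre of its underside, z up.
Mind the look-alikes: they are no part of the job. What is shaped like the cup_bent but pink or purple is not meant. Leave any turquoise look-alike of the cup_copper alone.

How it is judged:
At the end, for the whole second after the job is handed in: Each sound cup stands upright (within 0.1 rad) within 13 mm of its pad's centre; the bent cup stands on its foot within 18 mm of the block's centre, up to 0.45 rad from its starting attitude; all are still; the handled cup and the tin are within 20 mm of where they began (horizontal distance between cup_copper and pad_red below 0.013 m and z of cup_copper in the frame of pad_red between 0 and 0.008 m and angle between each of cup_copper, cup_brass, cup_steel's own z axis and vertical below 0.1 rad and linear speed of each of cup_copper, cup_brass, cup_steel, cup_bent below 0.02 m/s and horizontal distance between cup_brass and pad_yellow below 0.013 m and z of cup_brass in the frame of pad_yellow between 0 and 0.008 m and horizontal distance between cup_steel and pad_blue below 0.013 m and z of cup_steel in the frame of pad_blue between 0 and 0.008 m and horizontal distance between cup_bent and truing_block below 0.018 m and z of cup_bent in the frame of truing_block between 0.024 and 0.042 m and angle between cup_bent's own z axis and vertical below 0.45 rad and distance of each of cup_handled, tin from where it was at the start of the episode below 0.02 m); the robot touches nothing.
It fails at once if the cup with the handle is shifted more than 20 mm (distance of cup_handled from where it was at the start of the episode above 0.02 m).
It fails at once if the green tin is shifted more than 20 mm (distance of tin from where it was at the start of the episode above 0.02 m).
It fails at once if a cup is tipped over (more than 40 degrees) (angle between any of cup_copper, cup_brass, cup_steel, cup_bent, cup_handled's own z axis and vertical above 0.7 rad).
It fails at once if a cup is dropped (below 70 mm height it moves faster than 0.6 m/s with no finger on it) ((linear speed of cup_copper above 0.6 m/s and height (world z) of cup_copper below 0.07 m and contact force between the fingers and cup_copper below 0.1 N) or (linear speed of cup_brass above 0.6 m/s and height (world z) of cup_brass below 0.07 m and contact force between the fingers and cup_brass below 0.1 N) or (linear speed of cup_steel above 0.6 m/s and height (world z) of cup_steel below 0.07 m and contact force between the fingers and cup_steel below 0.1 N) or (linear speed of cup_bent above 0.6 m/s and height (world z) of cup_bent below 0.07 m and contact force between the fingers and cup_bent below 0.1 N)).
It also fails if it takes over 104 s, if anything falls off the work surface, if the arm or the gripper's body presses on something with over 40 N, if the wrist force passes 120 N, or if a joint passes its speed limit or range.

ROBOT

A 6-joint arm with a two-finger parallel gripper is mounted at the origin on the work surface. World frame = base frame: x ahead of the robot, y to its left, z up, the work surface at z = 0. Lengths are in m, angles in rad, forces in N, time in s.
With the tool pointing down it reaches from about 0.425 to 0.95 m from the base axis. Payload 3.5 kg.
Tool frame: the origin (TCP) lies between the finger pads; the fingertips stand 19 mm ahead of it and the grasp point (between the pads) is the TCP; z points along the fingers, y is the line along which they close (so a half turn about z gives the same grasp; the last joint's range is limited). The gripper opens to 85 mm and grips with 20 to 120 N. Pads are 22 mm wide; open, the fingers measure 114 mm over their backs; the gripper's body (76 mm by 85 mm) begins 54 mm behind the grasp point. The pads swing forward as they close: fully open they stand 13 mm farther back than shut.
Start: joints at [1.034, 0.286, 1.577, -0, 1.279, -0.15], TCP at [0.255, 0.625, 0.25] pointing down, gripper open.
Joint ranges: [-2.77, 2.77], [-0.9, 2.22], [0.21, 2.48], [-1.53, 4.67], [0.24, 2.81], [-2.84, 2.84]. Speed limits (rad/s): [2.79, 2.79, 3.14, 3.14, 3.14, 3.14].

INTERFACE

Orientations are given as a unit quaternion [x, y, z, w].
In Python, from plant import get_state, cams, ctrl gives the robot as it stands. The module is installed in compiled form; this text tells all that it offers.
- The arm moves only by the tool jog_arm, never from a script. Its argument "deltas" is text: rows parted by semicolons, each of 6 numbers parted by spaces: the shift along the world's x, y, z normalised to -1 to 1, where 1 is 0.02 m, then the turn, a rotation vector about the world's x, y, z normalised to -1 to 1, where 1 is 0.1 rad. In form: x y z ax ay az; .... A call has 1 to 20 rows; each row shifts and turns the commanded pose from where the row before left it; what a row does not reach is not made up. A row lasts 1/8 s, in which the tool goes at most 62.5 mm and 10.7 degrees, less where a joint would pass 70% of its speed; a pose out of reach is approached as far as the arm can. A call with a number of a shift or a turn outside -1 to 1 is refused whole. A call with a gripper value outside its range is refused whole. "gripper" is the opening, from 0 (shut) to 1 (fully open), set as the call begins (left out, the last holds). The fingers move at their own pace and stop on an object; "squeeze" is the grip in N (left out, the last holds). Time passes only in rows, so rows that do not move let the fingers close. It gives the time, the measured TCP pose, the force, the opening and the grip force at its end, in the units of the state.
- get_state(): the state, without advancing time (a new reading comes with each control period).
- cams.read_camera(name): name is "side" or "top" or "wrist"; returns a dict with "color" (384x512x3 uint8, blue, green, red), "vfov" (degrees; the focal length in pixels is half the picture's height over the tangent of half this angle, whatever the lens; pixels are square), "cx", "cy" (the principal point, pixels), "rvec" (rotation vector, rad) and "tvec" (3), from world to camera coordinates, as OpenCV has them. Camera axes: x right, y down, z forward; pixel columns grow to the right and rows downward; lengths in m; the calibration is good to about 2 mm. A picture is of the moment at which its call begins. There is no depth.
- ctrl.sign_off(): hands the job in; it is judged then, once.
The state is a dict: "time": time; "qpos": joint angles; "dq": joint speeds; "joint_efforts": joint torques, N m; "eef_pos": TCP position; "tcp_rot": TCP orientation; "contact_force": force on the tool from outside, world axes, zero at the start; "wrist_torque": the same for the moment, N m; "opening": opening from 0.0 (shut) to 1.0 (fully open); "finger_force": force on a finger pad.
Only numpy, scipy, OpenCV 4.12 (cv2) and the standard library are available. Lean on these libraries where they do the work, as an engineer would, in place of code of your own. Each camera call takes 0.05 s, during which the arm holds its last target. There are 200 camera calls.

## Working session

There is one attempt and no reset: what is moved stays moved. The work goes in short steps, Python scripts to look and compute and a tool call to move; the robot and the scene stay as the last step left them, time stands still between calls to the robot, and variables do not carry over. Pictures are saved under pics/ and viewed, at most 14 in all, crops included, and the job is handed in when it is done.

Besides the shell and the picture viewer there is one more tool, called after ">>>" as name(argument=value, ...) on one line, values as JSON. jog_arm: Moves the arm, as the interface text tells. Its arguments: {"type":"object","properties":{"deltas":{"type":"string"},"gripper":{"type":"number"},"squeeze":{"type":"number"}},"required":["deltas"]}

```bash
mkdir -p pics
cat > h.py <<'E'
import numpy as np, cv2
from plant import get_state, cams, ctrl
def cam(n):
    d=cams.read_camera(n); im=d["color"]; f=im.shape[0]/2/np.tan(np.radians(d["vfov"])/2)
    R=cv2.Rodrigues(np.array(d["rvec"],float))[0]; t=np.array(d["tvec"],float).ravel()
    return dict(im=im,f=f,c=(d["cx"],d["cy"]),R=R,t=t,o=-R.T@t)
def ray(c,u,v):
    w=c["R"].T@np.array([(u-c["c"][0])/c["f"],(v-c["c"][1])/c["f"],1]); return w/np.linalg.norm(w)
def plane(c,u,v,z):
    w=ray(c,u,v); return c["o"]+w*(z-c["o"][2])/w[2]
def proj(c,p):
    q=c["R"]@np.array(p)+c["t"]; return q[0]/q[2]*c["f"]+c["c"][0], q[1]/q[2]*c["f"]+c["c"][1]
def tri(c1,p1,c2,p2):
    a,b=ray(c1,*p1),ray(c2,*p2); s=np.linalg.lstsq(np.c_[a,-b],c2["o"]-c1["o"],rcond=None)[0]
    A,B=c1["o"]+a*s[0],c2["o"]+b*s[1]; return (A+B)/2,np.linalg.norm(A-B)
E
python3 - <<'E'
from h import *
for n in("top","side","wrist"):
    c=cam(n); cv2.imwrite(f"pics/{n}0.png",cv2.resize(c["im"],(800,600),interpolation=cv2.INTER_CUBIC)); print(n,c["o"].round(3),c["f"],c["c"],c["R"].round(2).tolist())
s=get_state();print(s["eef_pos"],s["tcp_rot"],s["time"],s["opening"])
E
```

```text
top [ 0.472 -0.031  0.863] 386.86508105610955 (253.34029706284463, 198.85761675310795) [[0.01, -1.0, -0.01], [-0.99, -0.01, -0.12], [0.12, 0.01, -0.99]]
side [0.082 0.5   0.468] 361.51837707900546 (250.19971135072026, 193.75377521388802) [[-0.75, -0.66, 0.01], [-0.33, 0.36, -0.87], [0.57, -0.66, -0.49]]
wrist [0.19  0.652 0.372] 276.4504681278758 (258.81752586375165, 193.86300609261312) [[0.38, 0.93, -0.0], [0.89, -0.36, 0.28], [0.26, -0.11, -0.96]]
[0.25437976 0.62471989 0.24922235] [ 1.92209657e-01  9.81353438e-01 -8.83709032e-04 -3.09878224e-04] 0.15 1.0011220707411514
```

View pics/top0.png

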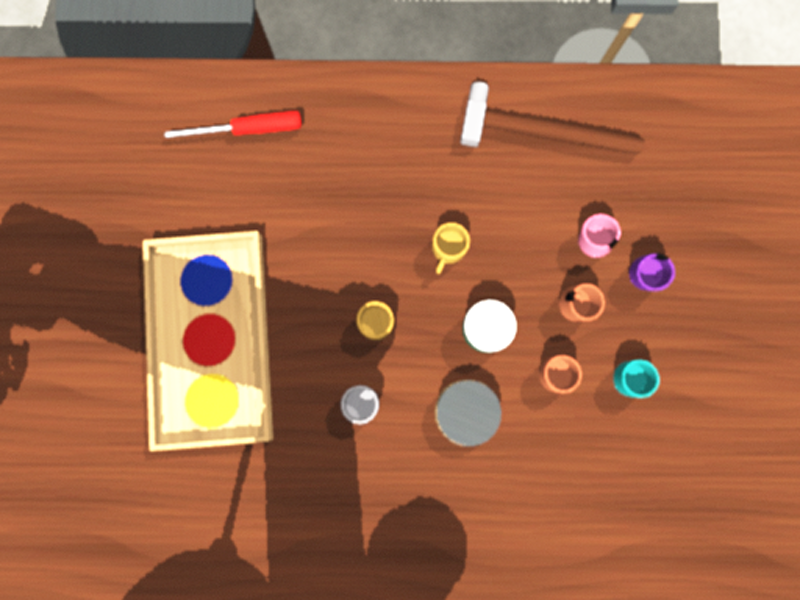

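View pics/side0.png

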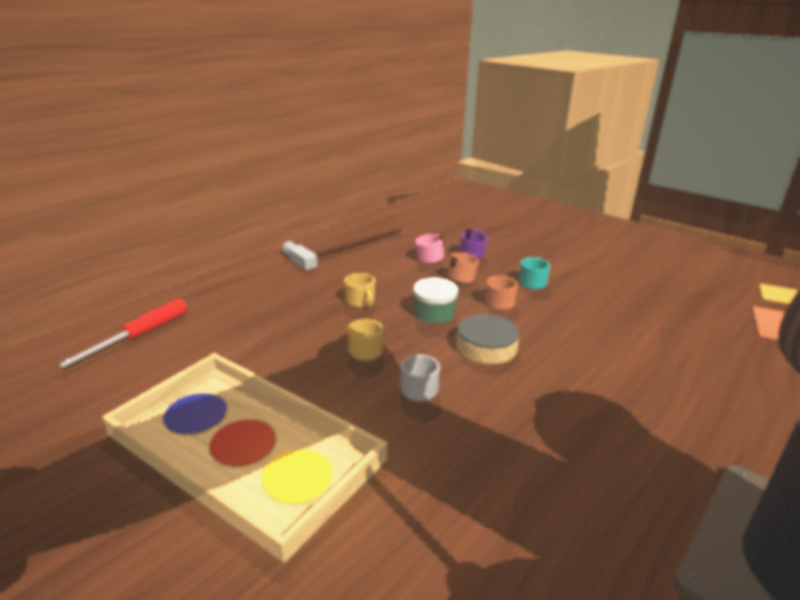

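The top view shows, in 800x600 pixels: blue pad (206,280), red (209,340), yellow (211,402), brass (375,320), steel (360,405), copper (562,374), bent (583,303) with its bruise on the left (+y), block (468,412), tin (490,326) and handled (451,243). The side view shows the same things: bent (463,267), copper (502,291), brass (366,339), steel (420,377), block (487,332).

```bash
cat > m.py <<'E'
from h import *
def blob(c,u,v,r,test):
    u,v=u/1.5625,v/1.5625; im=c["im"]; hsv=cv2.cvtColor(cv2.GaussianBlur(im,(3,3),0),cv2.COLOR_BGR2HSV).astype(int)
    m=test(*np.moveaxis(hsv,2,0)).astype(np.uint8); w=np.zeros_like(m); cv2.circle(w,(int(u),int(v)),r,1,-1); m&=w
    k=max(cv2.findContours(m,cv2.RETR_EXTERNAL,cv2.CHAIN_APPROX_NONE)[0],key=cv2.contourArea); k=cv2.convexHull(k)
    M=cv2.moments(k); return (M["m10"]/M["m00"],M["m01"]/M["m00"]),k
T=dict(red=lambda h,s,v:((h<5)|(h>174))&(s>200)&(v>60),yel=lambda h,s,v:(h>22)&(h<36)&(s>140),blue=lambda h,s,v:(h>110)&(h<130)&(s>130),
 grey=lambda h,s,v:(s<75)&(v>60),brass=lambda h,s,v:(h>19)&(h<32)&(s>110)&(v>70),cop=lambda h,s,v:(h<14)&(v>130)&(s>90)&(s<185),white=lambda h,s,v:(s<60)&(v>150))
E
python3 - <<'E'
from m import *
t=cam("top");s=cam("side")
L=[("red","red",(209,340),(243,442),28),("yel","yel",(211,402),(298,476),28),("blue","blue",(206,280),(195,413),28),
("block","grey",(468,412),(487,332),28),("brass","brass",(375,320),(366,339),20),("steel","grey",(360,405),(420,377),20),
("copper","cop",(562,374),(502,291),18),("bent","cop",(583,303),(463,267),17),("handled","brass",(451,243),(360,290),20),("lid","white",(490,326),(436,291),24)]
a,b=t["im"].copy(),s["im"].copy()
for n,k,p,q,r in L:
    P,kp=blob(t,*p,r,T[k]);Q,kq=blob(s,*q,r,T[k]); X,e=tri(t,P,s,Q)
    cv2.drawContours(a,[kp],-1,(0,255,0),1);cv2.drawContours(b,[kq],-1,(0,255,0),1)
    print(n,np.round(P,1),np.round(Q,1),"X",X.round(4),"gap",e.round(4),"top@20",plane(t,*P,.02)[:2].round(4),"r",np.hypot(*X[:2]).round(3), cv2.boundingRect(kp)[2:])
for p in[(570,296)]: print("bruise",plane(t,p[0]/1.5625,p[1]/1.5625,.04))
z=np.hstack([a[110:320,60:460],b[130:340,60:360][:, :]]);cv2.imwrite("pics/ov.png",cv2.resize(np.vstack([a[110:320,80:440],b[130:370,50:410]]),(480,600)))
E
```

```text
Traceback (most recent call last):
  File "m.py", line 5, in blob
    k=max(cv2.findContours(m,cv2.RETR_EXTERNAL,cv2.CHAIN_APPROX_NONE)[0],key=cv2.contourArea); k=cv2.convexHull(k)
ValueError: max() iterable argument is empty
```

```bash
cat > run.py <<'E'
from m import *
t=cam("top");s=cam("side")
L=[("red","red",(209,340),(243,442),28),("yel","yel",(211,402),(298,476),28),("blue","blue",(206,280),(195,413),28),
("block","grey",(468,412),(487,332),28),("brass","brass",(375,320),(366,339),20),("steel","grey",(360,405),(420,377),20),
("copper","cop",(562,374),(502,291),18),("bent","cop",(583,303),(463,267),17),("handled","brass",(451,243),(360,290),20),("lid","white",(490,326),(436,291),24)]
a,b=t["im"].copy(),s["im"].copy()
for n,k,p,q,r in L:
  for c,x in((t,p),(s,q)):
    h=cv2.cvtColor(c["im"],cv2.COLOR_BGR2HSV); u,v=int(x[0]/1.5625),int(x[1]/1.5625); print(n,h[v,u],h[v,u-8],h[v-8,u],h[v+7,u],end=' ')
  print()
  try:
    P,kp=blob(t,*p,r,T[k]);Q,kq=blob(s,*q,r,T[k]); X,e=tri(t,P,s,Q)
  except ValueError: print(n,"none"); continue
  cv2.drawContours(a,[kp],-1,(0,255,0),1);cv2.drawContours(b,[kq],-1,(0,255,0),1)
  print(n,np.round(P,1),np.round(Q,1),"X",X.round(4),"gap",e.round(4),"top@20",plane(t,*P,.02)[:2].round(4),"r",np.hypot(*X[:2]).round(3), cv2.boundingRect(kp)[2:])
print("bruise",plane(t,570/1.5625,296/1.5625,.04))
cv2.imwrite("pics/ov.png",cv2.resize(np.vstack([a[110:320,80:440],b[130:370,50:410]]),(480,600)))
E
python3 run.py
```

```text
red [  0 215 179] [  0 215 177] [  0 216 181] [179 215 179] red [  5 178 156] [  5 179 154] [  5 178 155] [  6 180 157] 
red none
yel [ 30 161 255] [ 30 162 255] [ 30 162 255] [ 30 160 255] yel [ 29 161 247] [ 29 161 247] [ 29 163 247] [ 29 162 247] 
yel [135.3 255.5] [189.6 304.6] X [0.4433 0.2335 0.0075] gap 0.0021 top@20 [0.4444 0.2303] r 0.501 (33, 34)
blue [114 203 133] [115 203 132] [115 203 133] [115 197 136] blue [125  92 105] [125  98 104] [121 114 134] [126  95 105] 
blue none
block [ 70  10 154] [ 73  12 154] [ 90  10 151] [ 70  10 157] block [ 25  24 129] [ 21  27 130] [ 21  26 129] [ 27  22 128] 
block [299.8 263.9] [312.  211.5] X [ 0.4319 -0.1243  0.0294] gap 0.001 top@20 [ 0.4319 -0.125 ] r 0.449 (41, 43)
brass [ 19 166 181] [ 19 168 179] [ 19 170 170] [ 20 165 178] brass [ 19 147 158] [ 19 148 141] [ 19 155 217] [ 19 146 145] 
brass [243.9 201.2] [229.8 208.5] X [ 5.667e-01 -5.000e-04  3.820e-02] gap 0.0079 top@20 [ 0.5657 -0.0025] r 0.567 (18, 20)
steel [140   5 146] [165   6 171] [160   5 160] [135   3 157] steel [ 18  28 138] [ 16  29 113] [ 19  26 183] [ 16  28 1
[... 417 characters left out ...]
 bent [ 10 145 211] [ 10 131 113] [  6 129 201] [ 10 145 221] 
bent [373.6 194.7] [296.7 170. ] X [ 0.583  -0.2836  0.0294] gap 0.0008 top@20 [ 0.5839 -0.2866] r 0.648 (35, 31)
handled [ 19 168 187] [ 19 165 178] [ 24 155 247] [ 19 168 185] handled [ 20 153 224] [ 19 143 144] [ 19 152 220] [ 19 152 216] 
handled [287.4 156.2] [231.1 183.2] X [ 0.6636 -0.0978  0.0313] gap 0.0038 top@20 [ 0.6677 -0.0975] r 0.671 (23, 31)
lid [  0   0 255] [  0   0 255] [  0   0 255] [  0   0 255] lid [ 25   6 246] [ 25   6 246] [ 19  26 239] [ 22  35 212] 
lid [313.1 208.2] [278.9 185.8] X [ 0.5491 -0.1516  0.0433] gap 0.0028 top@20 [ 0.5525 -0.1542] r 0.57 (35, 35)
bruise [ 0.59250642 -0.26207149  0.04      ]
```

View pics/ov.png

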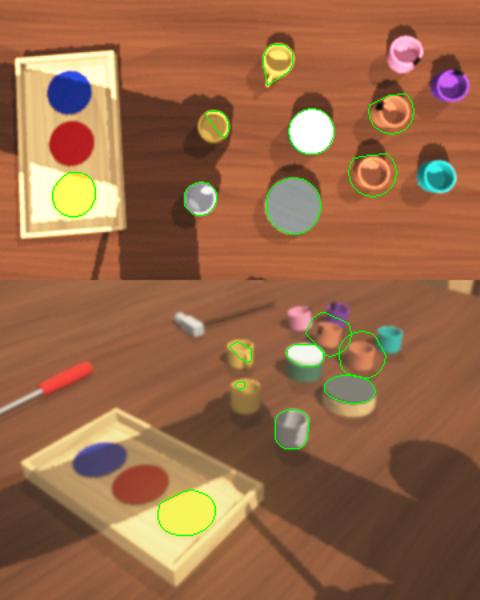

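The overlay shows good outlines for the yellow pad, block, steel and lid. The copper, brass, red and blue masks still need tuning. Steel checks out at (0.441, 0.025) with its centre at z 0.024, so I move there now.

>>> jog_arm(deltas="0.31 -1 -0.1 0 0 0.2;0.31 -1 -0.1 0 0 0.2;0.31 -1 -0.1 0 0 0.2;0.31 -1 -0.1 0 0 0.2;0.31 -1 -0.1 0 0 0.2;0.31 -1 -0.1 0 0 0.2;0.31 -1 -0.1 0 0 0.2;0.31 -1 -0.1 0 0 0.2;0.31 -1 -0.1 0 0 0.2;0.31 -1 -0.1 0 0 0.2;0.31 -1 -0.1 0 0 0.2;0.31 -1 -0.1 0 0 0.2;0.31 -1 -0.1 0 0 0.2;0.31 -1 -0.1 0 0 0.2;0.31 -1 -0.1 0 0 0.2;0.31 -1 -0.1 0 0 0.2;0.31 -1 -0.1 0 0 0.2;0.31 -1 -0.1 0 0 0.2;0.31 -1 -0.1 0 0 0.2;0.31 -1 -0.1 0 0 0.2", gripper=1, squeeze=40)

```text
time: 2.85
eef_pos: [0.3788, 0.2245, 0.2105]
tcp_rot: [-0.007, 1.0, 0.0, 0.0]
contact_force: [0.3, -0.3, 0.6]
opening: 1.002
finger_force: 0.0
```

>>> jog_arm(deltas="0.31 -1 -0.1 0 0 0;0.31 -1 -0.1 0 0 0;0.31 -1 -0.1 0 0 0;0.31 -1 -0.1 0 0 0;0.31 -1 -0.1 0 0 0;0.31 -1 -0.1 0 0 0;0.31 -1 -0.1 0 0 0;0.31 -1 -0.1 0 0 0;0.31 -1 -0.1 0 0 0;0.31 -1 -0.1 0 0 0;0 0 0 0 0 0;0 0 0 0 0 0")

```text
time: 4.35
eef_pos: [0.4404, 0.0255, 0.1904]
tcp_rot: [-0.007, 1.0, 0.0, 0.0]
contact_force: [-1.0, -0.2, -0.1]
opening: 1.001
finger_force: 0.0
```

```bash
python3 - <<'E'
s=open('m.py').read()
s=s[:s.index("T=dict")]+'''T=dict(red=lambda h,s,v:((h<8)|(h>172))&(s>172)&(v>60)&~((h>7)&(h<172)),yel=lambda h,s,v:(h>25)&(h<36)&(s>140),blue=lambda h,s,v:(h>105)&(h<135)&(s>70),
 grey=lambda h,s,v:(s<75)&(v>60),brass=lambda h,s,v:(h>16)&(h<34)&(s>90)&(v>60),cop=lambda h,s,v:(s<172)&(v>100)&(h<18),white=lambda h,s,v:(s<60)&(v>150))
'''
open('m.py','w').write(s)
r=open('run.py').read()
i=r.index("  for c,x");j=r.index("  try")
r=r[:i]+r[j:]
r=r.replace('[a[110:320,80:440],b[130:370,50:410]]','[a[110:320,80:440],b[130:370,50:410]]')
r+='''
for nm,c in(("top",t),("side",s)):
  h=cv2.cvtColor(c["im"],cv2.COLOR_BGR2HSV)
  for u,v in((330,225),(345,215),(390,215)) if nm=="top" else ((310,180),(310,200),(330,205),(280,165)): print(nm,h[v,u])
w=cam("wrist");cv2.imwrite("pics/w1.png",w["im"]);st=get_state();print(st["eef_pos"],st["tcp_rot"],st["time"],w["o"])
'''
open('run.py','w').write(r)
E
python3 run.py
```

```text
red [133.4 217. ] [154.8 283. ] X [0.5279 0.2416 0.0087] gap 0.0014 top@20 [0.5276 0.2385] r 0.581 (32, 33)
yel [134.8 255.9] [189.7 304.8] X [0.4424 0.2341 0.0083] gap 0.0022 top@20 [0.4435 0.2313] r 0.5 (33, 33)
blue [131.6 178.8] [124.3 264.2] X [0.6135 0.2498 0.0088] gap 0.0018 top@20 [0.6123 0.2469] r 0.662 (32, 32)
block [299.8 263.9] [312.  211.6] X [ 0.4319 -0.1243  0.0293] gap 0.001 top@20 [ 0.4318 -0.125 ] r 0.449 (41, 43)
brass [239.6 204.8] [233.5 217. ] X [0.5566 0.0059 0.0234] gap 0.0022 top@20 [0.5577 0.0067] r 0.557 (24, 25)
steel [228.4 246.5] [268.3 241. ] X [0.4568 0.0225 0.0167] gap 0.0242 top@20 [0.4667 0.0293] r 0.457 (28, 10)
copper [359.1 239.9] [320.7 186.1] X [ 0.4851 -0.2517  0.0257] gap 0.0004 top@20 [ 0.485  -0.2533] r 0.546 (37, 34)
bent [373.3 194. ] [296.2 170.8] X [ 0.5849 -0.2842  0.0259] gap 0.0004 top@20 [ 0.5855 -0.2861] r 0.65 (35, 33)
handled [287.6 156.2] [229.9 185.3] X [ 0.6665 -0.0979  0.0239] gap 0.001 top@20 [ 0.6678 -0.0979] r 0.674 (24, 32)
lid [313.2 208.2] [278.9 185.6] X [ 0.5492 -0.1517  0.0438] gap 0.0026 top@20 [ 0.5525 -0.1544] r 0.57 (34, 35)
bruise [ 0.59250642 -0.26207149  0.04      ]
top [  9 161 165]
top [  9 161 177]
top [  9 163 169]
side [ 10 141 157]
side [ 10 112 152]
side [ 11 140 148]
side [174  91 243]
[0.44040871 0.02575739 0.19040137] [-7.07606070e-03  9.99974960e-01  5.71747116e-05  7.37485593e-05] 4.5 [0.37046564 0.02565778 0.31343741]
```

View pics/ov.png

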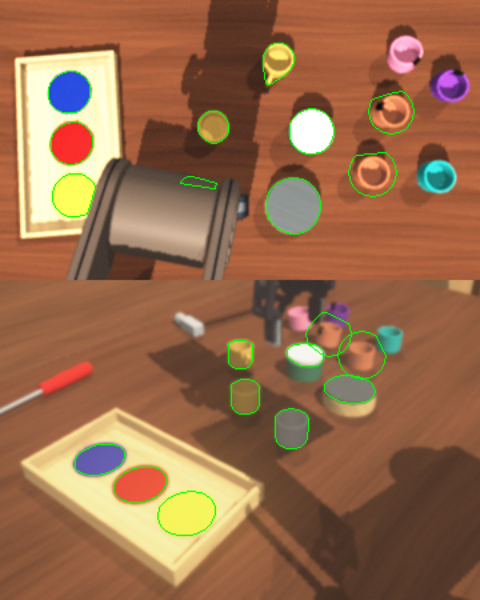

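View pics/w1.png

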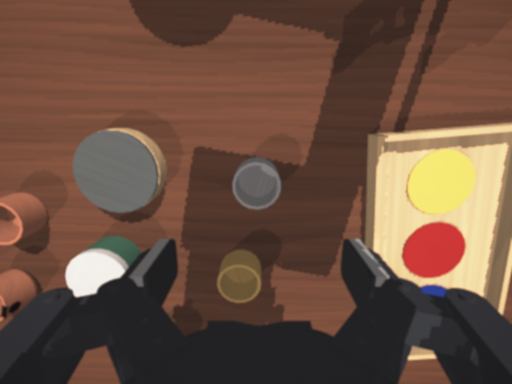

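Tray, pads, brass, handled, block and lid are now outlined cleanly: pad tops z 0.009, block top 0.029, brass centre 0.023. The wrist picture shows steel at (257,183), straight ahead of the gripper in y. I descend and grip it.

>>> jog_arm(deltas="0 0 -1 0 0 0;0 0 -1 0 0 0;0 0 -1 0 0 0;0 0 -1 0 0 0;0 0 -1 0 0 0;0 0 -1 0 0 0;0 0 -0.8 0 0 0;0 0 -0.8 0 0 0;0 0 -0.65 0 0 0;0 0 0 0 0 0")

```text
time: 5.75
eef_pos: [0.4398, 0.0253, 0.0242]
tcp_rot: [-0.007, 1.0, 0.0, -0.001]
contact_force: [0.2, -0.5, -0.3]
opening: 1.0
finger_force: 0.0
```

>>> jog_arm(deltas="0 0 0 0 0 0;0 0 0 0 0 0;0 0 0 0 0 0;0 0 0 0 0 0;0 0 0 0 0 0;0 0 0 0 0 0;0 0 0.5 0 0 0;0 0 0.8 0 0 0;0 0 1 0 0 0;0 0 1 0 0 0;0 0 1 0 0 0;0 0 0 0 0 0", gripper=0.3)

```text
time: 7.25
eef_pos: [0.4419, 0.025, 0.1135]
tcp_rot: [-0.007, 1.0, -0.0, 0.002]
contact_force: [0.1, 0.0, -0.6]
opening: 0.57
finger_force: 41.9
```

>>> jog_arm(deltas="0.71 0.93 0 0 0 0;0.71 0.93 0 0 0 0;0.71 0.93 0 0 0 0;0.71 0.93 0 0 0 0;0.71 0.93 0 0 0 0;0.71 0.93 0 0 0 0;0.71 0.93 0 0 0 0;0.71 0.93 0 0 0 0;0.71 0.93 0 0 0 0;0.71 0.93 0 0 0 0;0.71 0.93 0 0 0 0;0.71 0.93 0 0 0 0;0 0 -0.5 0 0 0;0 0 -0.5 0 0 0;0 0 0 0 0 0;0 0 0 0 0 0")

```text
time: 9.25
eef_pos: [0.6106, 0.2478, 0.091]
tcp_rot: [-0.006, 1.0, -0.0, -0.0]
contact_force: [-0.1, -0.3, -1.3]
opening: 0.566
finger_force: 41.9
```

>>> jog_arm(deltas="0.15 0.1 -0.8 0 0 0;0 0 -0.8 0 0 0;0 0 -0.6 0 0 0;0 0 -0.4 0 0 0;0 0 -0.2 0 0 0;0 0 0 0 0 0;0 0 0 0 0 0")

```text
time: 10.12
eef_pos: [0.6143, 0.2504, 0.0356]
tcp_rot: [-0.007, 1.0, 0.0, 0.001]
contact_force: [0.4, 0.4, 0.1]
opening: 0.561
finger_force: 42.0
```

>>> jog_arm(deltas="0 0 -0.07 0 0 0;0 0 0 0 0 0;0 0 0 0 0 0")

```text
time: 10.5
eef_pos: [0.6144, 0.2505, 0.0353]
tcp_rot: [-0.007, 1.0, 0.0, 0.0]
contact_force: [-3.0, -0.3, 5.8]
opening: 0.561
finger_force: 42.5
```

>>> jog_arm(deltas="0 0 0 0 0 0;0 0 0 0 0 0;0 0 0 0 0 0;0 0 0 0 0 0;0 0 0.5 0 0 0;0 0 1 0 0 0;0 0 1 0 0 0;0 0 1 0 0 0;-0.22 -0.97 1 0 0 0;-0.22 -0.97 1 0 0 0;-0.22 -0.97 0 0 0 0;-0.22 -0.97 0 0 0 0;-0.22 -0.97 0 0 0 0;-0.22 -0.97 0 0 0 0;-0.22 -0.97 0 0 0 0;-0.22 -0.97 0 0 0 0;-0.22 -0.97 0 0 0 0;-0.22 -0.97 0 0 0 0", gripper=1)

```text
time: 12.75
eef_pos: [0.5697, 0.055, 0.144]
tcp_rot: [-0.007, 1.0, -0.0, 0.0]
contact_force: [0.4, 0.7, 0.3]
opening: 0.999
finger_force: 0.0
```

Run:
```python
from m import *
t=cam("top");s=cam("side")
P,k1=blob(t,375,320,20,T["brass"]);Q,k2=blob(s,366,339,20,T["brass"]);print("brass",tri(t,P,s,Q))
for n,c,z in(("top",t,.0),("side",s,0)):
    p=np.array([.6135,.2498,.029]);u,v=proj(c,p);print(n,u,v)
    P,k=blob(c,u*1.5625,v*1.5625,22,lambda h,s,v:(s<60)&(v>50)&(v<215));print(P,cv2.contourArea(k));cv2.drawContours(c["im"],[k],-1,(0,255,0),1)
    if n=="top":A=P
    else:print("steel",tri(t,A,s,P))
a=t["im"][130:300,70:430];b=s["im"][140:330,60:420]
cv2.imwrite("pics/p2.png",cv2.resize(np.vstack([a,b]),(600,600)))
```

```text
brass (array([0.55659695, 0.00489191, 0.0233749 ]), np.float64(0.0022964147764279724))
top 129.02518601459644 177.5070900932016
(124.37856440511307, 175.58947885939034) 339.0
side 122.14802410952828 255.86351474131672
(122.00308641975307, 256.01408179012344) 864.0
steel (array([0.6136317 , 0.2548776 , 0.03292685]), np.float64(0.009685522116866217))
```

View pics/p2.png

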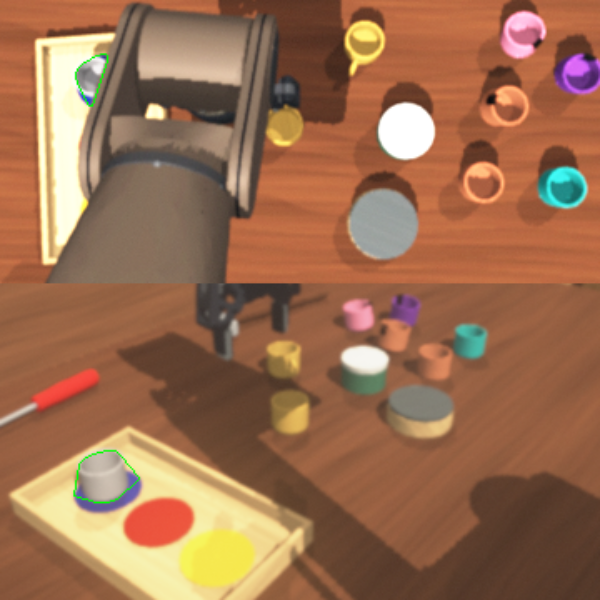

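Steel stands upright in the middle of the blue pad: side silhouette (122,256), expected (122.1,255.9). Next is brass at (0.557, 0.005).

>>> jog_arm(deltas="-0.22 -0.83 -0.2 0 0 0;-0.22 -0.83 -0.2 0 0 0;-0.22 -0.83 -0.2 0 0 0;0 0 -1 0 0 0;0 0 -1 0 0 0;0 0 -1 0 0 0;0 0 -0.9 0 0 0;0 0 -0.8 0 0 0;0 0 -0.6 0 0 0;0 0 0 0 0 0")

```text
time: 14.1
eef_pos: [0.5561, 0.0066, 0.0248]
tcp_rot: [-0.007, 1.0, 0.0, -0.001]
contact_force: [-0.1, 1.8, 1.6]
opening: 0.999
finger_force: 0.0
```

>>> jog_arm(deltas="0 0 0 0 0 0;0 0 0 0 0 0;0 0 0 0 0 0;0 0 0 0 0 0;0 0 0 0 0 0;0 0 0 0 0 0;0 0 0.5 0 0 0;0 0 0.8 0 0 0;0 0 1 0 0 0;0 0 1 0 0 0;0 0 0.7 0 0 0;0 0 0 0 0 0", gripper=0.3)

```text
time: 15.6
eef_pos: [0.5579, 0.0064, 0.108]
tcp_rot: [-0.007, 1.0, -0.0, 0.002]
contact_force: [-0.7, 0.5, -0.3]
opening: 0.568
finger_force: 41.4
```

>>> jog_arm(deltas="-0.475 0.945 0 0 0 0;-0.475 0.945 0 0 0 0;-0.475 0.945 0 0 0 0;-0.475 0.945 0 0 0 0;-0.475 0.945 0 0 0 0;-0.475 0.945 0 0 0 0;-0.475 0.945 0 0 0 0;-0.475 0.945 0 0 0 0;-0.475 0.945 0 0 0 0;-0.475 0.945 0 0 0 0;-0.475 0.945 0 0 0 0;-0.475 0.945 0 0 0 0;0 0 -0.8 0 0 0;0 0 -0.8 0 0 0;0 0 -0.8 0 0 0;0 0 -0.5 0 0 0;0 0 0 0 0 0;0 0 0 0 0 0")

```text
time: 17.85
eef_pos: [0.4433, 0.2333, 0.0482]
tcp_rot: [-0.006, 1.0, 0.0, 0.0]
contact_force: [-0.7, -0.1, -0.6]
opening: 0.569
finger_force: 41.4
```

>>> jog_arm(deltas="0 0 -0.35 0 0 0;0 0 -0.25 0 0 0;0 0 -0.12 0 0 0;0 0 0 0 0 0;0 0 0 0 0 0")

```text
time: 18.48
eef_pos: [0.443, 0.2334, 0.036]
tcp_rot: [-0.007, 1.0, -0.001, -0.001]
contact_force: [-8.0, -3.3, 17.1]
opening: 0.568
finger_force: 43.3
```

>>> jog_arm(deltas="0 0 0.05 0 0 0;0 0 0 0 0 0;0 0 0 0 0 0;0 0 0 0 0 0;0 0 0 0 0 0;0 0 0.5 0 0 0;0 0 1 0 0 0;0 0 1 0 0 0;0 0 1 0 0 0;0 0 1 0 0 0;0.08 -1 1 0 0 0;0.08 -1 1 0 0 0;0.08 -1 1 0 0 0;0.08 -1 0.3 0 0 0;0.08 -1 0 0 0 0;0.08 -1 0 0 0 0;0.08 -1 0 0 0 0;0.08 -1 0 0 0 0;0.08 -1 0 0 0 0;0.08 -1 0 0 0 0", gripper=1)

```text
time: 20.98
eef_pos: [0.4588, 0.0327, 0.1913]
tcp_rot: [-0.007, 1.0, -0.0, 0.0]
contact_force: [-0.5, -0.1, 0.4]
opening: 1.001
finger_force: 0.0
```

>>> jog_arm(deltas="0.08 -1 0 0 0 0;0.08 -1 0 0 0 0;0.08 -1 0 0 0 0;0.08 -1 0 0 0 0;0.08 -1 0 0 0 0;0.08 -1 0 0 0 0;0.08 -1 0 0 0 0;0.08 -1 0 0 0 0;0.08 -1 0 0 0 0;0.08 -1 0 0 0 0;0.08 -1 0 0 0 0;0.08 -1 0 0 0 0;0.08 -1 0 0 0 0;0.08 -1 0 0 0 0;0 0 0 0 0 0;0 0 0 0 0 0")

```text
time: 22.98
eef_pos: [0.4811, -0.2464, 0.1903]
tcp_rot: [-0.007, 1.0, 0.0, -0.0]
contact_force: [-0.8, -0.7, -0.1]
opening: 0.999
finger_force: 0.0
```

Run:
```python
from m import *
w=cam("wrist");cv2.imwrite("pics/w3.png",cv2.resize(w["im"],(768,576),interpolation=cv2.INTER_CUBIC));t=cam("top");s=cam("side")
a=t["im"][150:290,70:190];b=s["im"][240:330,60:240];cv2.imwrite("pics/p3.png",np.vstack([cv2.resize(a,(360,420)),cv2.resize(b,(360,180))]))
P,k=blob(s,*(np.array(proj(s,[.443,.2338,.029]))*1.5625),22,lambda h,s,v:(h>15)&(h<24)&(s>120));print("brass side",P,proj(s,[.443,.2338,.029]))
print(get_state()["eef_pos"],get_state()["tcp_rot"]);print(w["o"],w["f"],w["c"])
```

```text
brass side (186.5728155339806, 294.70080906148866) (np.float64(187.97797301109546), np.float64(295.31861305597306))
[ 0.48114856 -0.24601463  0.19043991] [-6.98110194e-03  9.99975618e-01  1.45479470e-04 -7.65016159e-05]
[ 0.41120093 -0.24651188  0.3133785 ] 276.4504681278758 (258.81752586375165, 193.86300609261312)
```

View pics/w3.png

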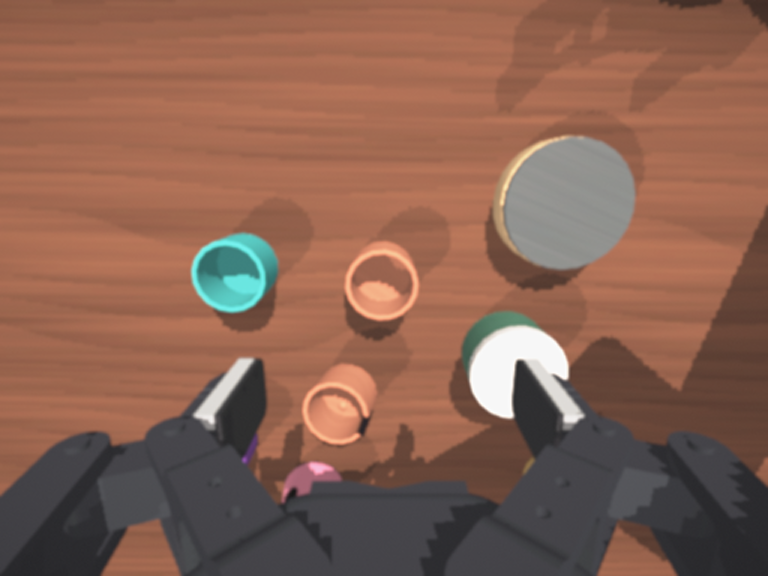

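View pics/p3.png

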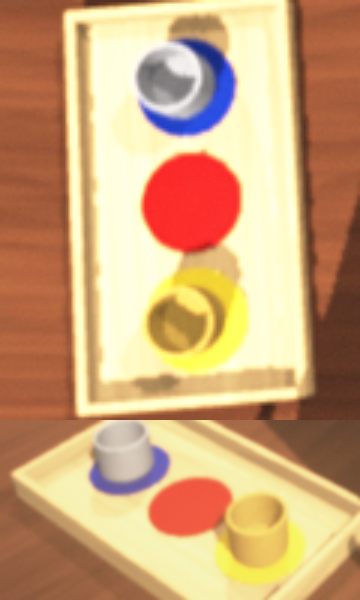

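The wrist view shows copper's rim at (382,285) and bent's rim at (337,412), with the bruise at (364,424) in the 768-wide picture. Steel and brass stand upright on their pads. I work out both positions from these rims.

Run:
```python
from m import *
w=cam("wrist");t=cam("top")
for n,p,q,z in(("copper",(382,285),(562,373.5),.04),("bent",(337,412),(583,302),.0435)):
    p=np.array(p)/1.5;q=np.array(q)/1.5625
    print(n,tri(w,p,t,q),plane(w,*p,z),plane(t,*q,z))
print("bruise",tri(w,(364/1.5,424/1.5),t,(570/1.5625,296.5/1.5625)))
print("block w",plane(w,570/1.5,203/1.5,.03))
for c in((126.3,176),(130.7,257)):print(plane(t,*c,.049))
```

```text
copper (array([ 0.48638356, -0.24955909,  0.03833426]), np.float64(0.0003908815780800472)) [ 0.48578404 -0.24940261  0.04      ] [ 0.48648977 -0.2492628   0.04      ]
bent (array([ 0.58497898, -0.28113149,  0.03896416]), np.float64(0.0022606391633129123)) [ 0.58267311 -0.28159672  0.0435    ] [ 0.58396165 -0.27863698  0.0435    ]
bruise (array([ 0.5912913 , -0.26112727,  0.04495396]), np.float64(0.0009591846398883888))
block w [ 0.42964848 -0.12411554  0.03      ]
[0.61329197 0.24909261 0.049     ]
[0.44208217 0.23076444 0.049     ]
```

Steel and brass are within 3 mm of their pad centres. Copper's rim triangulates to (0.486,-0.249,0.038), so I grasp it.

>>> jog_arm(deltas="0.25 -0.17 -1 0 0 0;0 0 -1 0 0 0;0 0 -1 0 0 0;0 0 -1 0 0 0;0 0 -1 0 0 0;0 0 -1 0 0 0;0 0 -0.8 0 0 0;0 0 -0.8 0 0 0;0 0 -0.65 0 0 0;0 0 0 0 0 0")

```text
time: 24.48
eef_pos: [0.4855, -0.2495, 0.0242]
tcp_rot: [-0.007, 1.0, 0.001, -0.001]
contact_force: [0.3, 0.4, -0.4]
opening: 0.998
finger_force: 0.0
```

>>> jog_arm(deltas="0 0 0 0 0 0;0 0 0 0 0 0;0 0 0 0 0 0;0 0 0 0 0 0;0 0 0 0 0 0;0 0 0 0 0 0;0 0 0.5 0 0 0;0 0 0.8 0 0 0;0 0 1 0 0 0;0 0 1 0 0 0;0 0 1 0 0 0;0 0 1 0 0 0;0 0 1 0 0 0;0 0 0 0 0 0", gripper=0.3)

```text
time: 26.22
eef_pos: [0.4871, -0.2508, 0.154]
tcp_rot: [-0.007, 1.0, -0.001, 0.002]
contact_force: [-0.0, -0.4, -0.6]
opening: 0.565
finger_force: 42.2
```

>>> jog_arm(deltas="0.084 0.983 0 0 0 0;0.084 0.983 0 0 0 0;0.084 0.983 0 0 0 0;0.084 0.983 0 0 0 0;0.084 0.983 0 0 0 0;0.084 0.983 0 0 0 0;0.084 0.983 0 0 0 0;0.084 0.983 0 0 0 0;0.084 0.983 0 0 0 0;0.084 0.983 0 0 0 0;0.084 0.983 0 0 0 0;0.084 0.983 0 0 0 0;0.084 0.983 0 0 0 0;0.084 0.983 0 0 0 0;0.084 0.983 0 0 0 0;0.084 0.983 0 0 0 0;0.084 0.983 0 0 0 0;0.084 0.983 0 0 0 0;0.084 0.983 0 0 0 0;0.084 0.983 0 0 0 0")

```text
time: 28.72
eef_pos: [0.5197, 0.1445, 0.1515]
tcp_rot: [-0.007, 1.0, 0.0, 0.0]
contact_force: [-0.4, 0.9, -1.5]
opening: 0.563
finger_force: 42.2
```

>>> jog_arm(deltas="0.084 0.983 0 0 0 0;0.084 0.983 0 0 0 0;0.084 0.983 0 0 0 0;0.084 0.983 0 0 0 0;0.084 0.983 0 0 0 0;0 0 0 0 0 0;0 0 -1 0 0 0;0 0 -1 0 0 0;0 0 -1 0 0 0;0 0 -1 0 0 0;0 0 -0.8 0 0 0;0 0 -0.4 0 0 0;0 0 0 0 0 0;0 0 0 0 0 0")

```text
time: 30.48
eef_pos: [0.5289, 0.2416, 0.0483]
tcp_rot: [-0.007, 1.0, 0.0, 0.001]
contact_force: [-0.5, -0.6, -0.7]
opening: 0.563
finger_force: 42.2
```

>>> jog_arm(deltas="0 0 -0.35 0 0 0;0 0 -0.2 0 0 0;0 0 -0.1 0 0 0;0 0 0 0 0 0;0 0 0 0 0 0")

```text
time: 31.1
eef_pos: [0.5281, 0.2415, 0.0356]
tcp_rot: [-0.007, 1.0, -0.0, -0.0]
contact_force: [-3.3, -1.3, 5.8]
opening: 0.557
finger_force: 42.9
```

>>> jog_arm(deltas="0 0 0 0 0 0;0 0 0 0 0 0;0 0 0 0 0 0;0 0 0 0 0 0;0 0 0.5 0 0 0;0 0 1 0 0 0;0 0 1 0 0 0;0 0 1 0 0 0;0 0 1 0 0 0;0.11 -1 1 0 0 0;0.11 -1 1 0 0 0;0.11 -1 1 0 0 0;0.11 -1 0.3 0 0 0;0.11 -1 0 0 0 -0.967;0.11 -1 0 0 0 -0.967;0.11 -1 0 0 0 -0.967;0.11 -1 0 0 0 -0.967;0.11 -1 0 0 0 -0.967;0.11 -1 0 0 0 -0.967;0.11 -1 0 0 0 -0.967", gripper=0.9)

```text
time: 33.6
eef_pos: [0.5519, 0.0199, 0.1899]
tcp_rot: [0.328, 0.945, -0.0, -0.001]
contact_force: [-0.3, -0.3, -0.4]
opening: 0.9
finger_force: 0.0
```

>>> jog_arm(deltas="0.11 -1 0 0 0 -0.967;0.11 -1 0 0 0 -0.967;0.11 -1 0 0 0 -0.967;0.11 -1 0 0 0 -0.967;0.11 -1 0 0 0 -0.967;0.11 -1 0 0 0 -0.967;0.11 -1 0 0 0 -0.967;0.11 -1 0 0 0 -0.967;0.11 -1 0 0 0 -0.967;0.11 -1 0 0 0 -0.967;0.11 -1 0 0 0 -0.967;0.11 -1 0 0 0 -0.967;0.11 -1 0 0 0 -0.967;0.11 -1 0 0 0 0;0.11 -1 0 0 0 0;0 0 0 0 0 0;0 0 0 0 0 0")

```text
time: 35.72
eef_pos: [0.5853, -0.2783, 0.1903]
tcp_rot: [0.819, 0.573, 0.0, -0.0]
contact_force: [0.3, 0.3, 0.3]
opening: 0.9
finger_force: 0.0
```

Run:
```python
from m import *
w=cam("wrist");cv2.imwrite("pics/w4.png",cv2.resize(w["im"],(768,576),interpolation=cv2.INTER_CUBIC));t=cam("top");s=cam("side")
a=t["im"][150:290,70:190];b=s["im"][240:330,60:240];cv2.imwrite("pics/p4.png",np.vstack([cv2.resize(a,(360,420)),cv2.resize(b,(360,180))]))
np.save("w4.npy",dict(w,im=0),allow_pickle=True)
print(get_state()["eef_pos"],get_state()["tcp_rot"],get_state()["qpos"])
for n,p in(("rimc",(.584,-.28,.0435)),("origin",(.5864,-.2735,0)),("bruise",(.591,-.261,.045))):print(n,np.array(proj(w,p))*1.5)
```

```text
[ 0.58541264 -0.27779242  0.19049436] [ 8.19114500e-01  5.73630027e-01  2.06872541e-06 -1.69311962e-04] [-5.99455551e-01  2.79999741e-01  1.69723317e+00  1.34206411e-04
  1.16467516e+00 -2.50573606e-01]
rimc [387.45089012 284.19010894]
origin [387.56470731 260.80837525]
bruise [387.56123666 255.0222133 ]
```

View pics/w4.png

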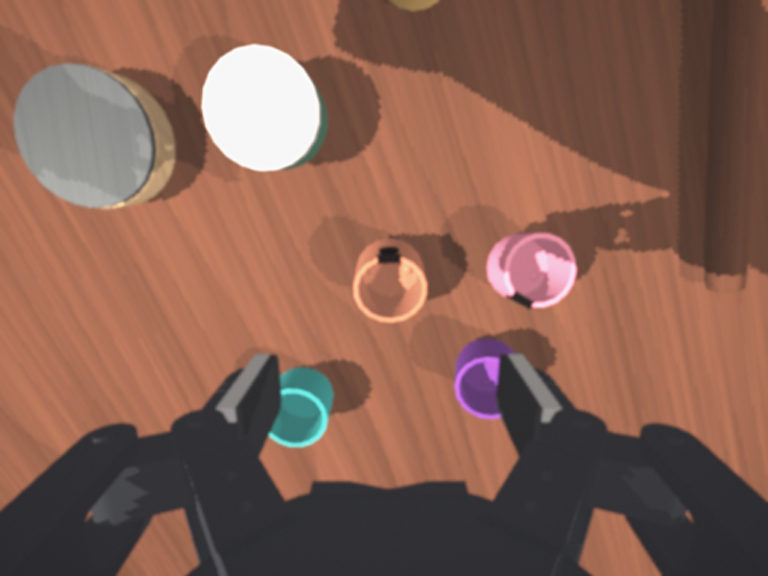

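View pics/p4.png

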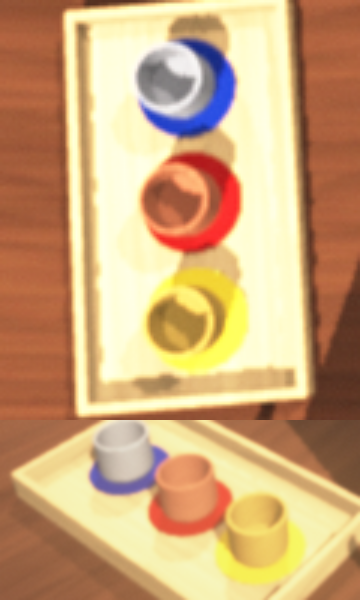

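The three tray cups stand centred and upright. In the wrist view bent's rim is at (390,288), predicted (387,284), and the bruise at (388,255) is square to the closing line. I grip it.

>>> jog_arm(deltas="0 0 -1 0 0 0;0 0 -1 0 0 0;0 0 -1 0 0 0;0 0 -1 0 0 0;0 0 -1 0 0 0;0 0 -1 0 0 0;0 0 -0.8 0 0 0;0 0 -0.8 0 0 0;0 0 -0.55 0 0 0;0 0 0 0 0 0")

```text
time: 37.12
eef_pos: [0.5848, -0.2782, 0.0264]
tcp_rot: [0.819, 0.573, -0.0, -0.001]
contact_force: [0.8, -0.0, -0.0]
opening: 0.896
finger_force: 0.0
```

>>> jog_arm(deltas="0 0 0 0 0 0;0 0 0 0 0 0;0 0 0 0 0 0;0 0 0 0 0 0;0 0 0 0 0 0;0 0 0 0 0 0;0 0 0.5 0 0 0;0 0 0.8 0 0 0;0 0 1 0 0 0;0 0 1 0 0 0;0 0 1 0 0 0;0 0 1 0 0 0;0 0 0 0 0 0", gripper=0.3)

```text
time: 38.75
eef_pos: [0.5867, -0.2794, 0.1366]
tcp_rot: [0.819, 0.573, 0.001, 0.002]
contact_force: [0.2, 1.2, -1.1]
opening: 0.582
finger_force: 41.6
```

>>> jog_arm(deltas="-0.865 0.832 0 0 0 0;-0.865 0.832 0 0 0 0;-0.865 0.832 0 0 0 0;-0.865 0.832 0 0 0 0;-0.865 0.832 0 0 0 0;-0.865 0.832 0 0 0 0;-0.865 0.832 0 0 0 0;-0.865 0.832 0 0 0 0;-0.865 0.832 0 0 0 0;0 0 0 0 0 0;0 0 -0.8 0 0 0;0 0 -0.8 0 0 0;0 0 -0.8 0 0 0;0 0 -0.6 0 0 0;0 0 -0.2 0 0 0;0 0 0 0 0 0;0 0 0 0 0 0")

```text
time: 40.88
eef_pos: [0.4302, -0.1291, 0.0701]
tcp_rot: [0.819, 0.573, 0.0, 0.001]
contact_force: [0.3, 0.0, -1.5]
opening: 0.589
finger_force: 41.7
```

Run:
```python
from h import *
s=cam("side");w=cam("wrist");a=cv2.resize(s["im"][150:260,230:400],(510,330),interpolation=cv2.INTER_CUBIC);b=cv2.resize(w["im"][140:384,128:400],(290,260))
z=np.zeros((600,510,3),np.uint8);z[:330]=a;z[335:595,:290]=b;cv2.imwrite("pics/p5.png",z);print(get_state()["eef_pos"],get_state()["tcp_rot"])
```

```text
[ 0.43015895 -0.12903728  0.07017246] [8.19397825e-01 5.73224810e-01 3.09418660e-04 6.52949471e-04]
```

View pics/p5.png

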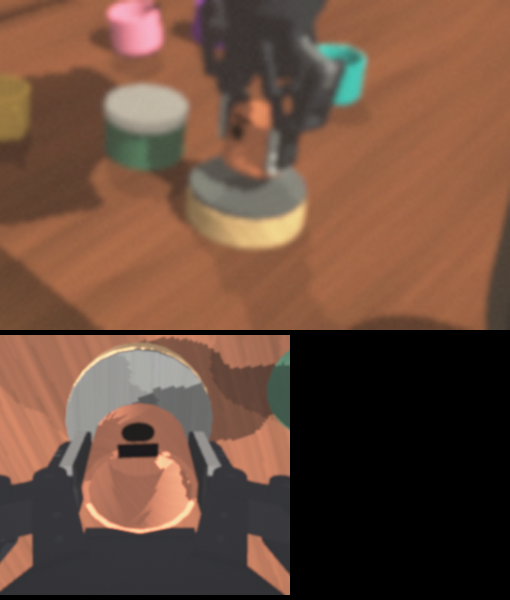

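In the wrist crop the held cup leans toward the camera, with the rim ellipse at crop (139,485) spanning rows 445–530. I check its tilt before lowering.

Run:
```python
from h import *
w=cam("wrist");T=get_state()["eef_pos"];L=np.array([-.342,-.94,0]);Z=np.array([0,0,1.])
print("obs far 243, near 323")
for d in(0,10,15,20,25,30,40):
    a=np.radians(d);ax=Z*np.cos(a)+L*np.sin(a);e=L*np.cos(a)-Z*np.sin(a)
    print(d,[np.round(proj(w,T+.017*ax+k*e),1).tolist() for k in(-.025,0,.025)], np.round(proj(w,T+ax*-.022+.023*e)))
```

```text
obs far 243, near 323
0 [[259.2, 229.3], [259.2, 282.0], [259.1, 329.0]] [259. 278.]
10 [[259.2, 241.0], [259.2, 287.4], [259.1, 326.3]] [259. 268.]
15 [[259.2, 247.4], [259.2, 289.8], [259.1, 324.3]] [259. 263.]
20 [[259.2, 254.0], [259.1, 291.9], [259.1, 321.8]] [259. 259.]
25 [[259.3, 260.9], [259.1, 293.8], [259.1, 319.1]] [259. 254.]
30 [[259.3, 267.8], [259.1, 295.3], [259.0, 316.0]] [259. 250.]
40 [[259.3, 281.6], [259.1, 297.5], [259.0, 309.0]] [259. 241.]
```

The tilt is about 11°, as at the start. I lower it gently.

>>> jog_arm(deltas="0 0 -0.3 0 0 0;0 0 -0.2 0 0 0;0 0 -0.1 0 0 0;0 0 0 0 0 0;0 0 0 0 0 0")

```text
time: 41.65
eef_pos: [0.4297, -0.1287, 0.0585]
tcp_rot: [0.819, 0.573, -0.0, -0.001]
contact_force: [-4.0, 1.4, 9.1]
opening: 0.584
finger_force: 42.6
```

>>> jog_arm(deltas="0 0 0.03 0 0 0;0 0 0 0 0 0;0 0 0 0 0 0")

```text
time: 42.02
eef_pos: [0.4296, -0.1288, 0.0586]
tcp_rot: [0.819, 0.573, -0.0, -0.001]
contact_force: [-3.9, 1.2, 6.3]
opening: 0.582
finger_force: 42.3
```

>>> jog_arm(deltas="0 0 0 0 0 0;0 0 0 0 0 0;0 0 0 0 0 0;0 0 0 0 0 0;0 0 0 0 0 0;0 0 0.5 0 0 0;0 0 1 0 0 0;0 0 1 0 0 0;0 0 1 0 0 0;0 0 1 0 0 0;0 0 1 0 0 0;0 0 1 0 0 0;0.5 0.5 1 0 0 0;0.5 0.5 0 0 0 0;0.5 0.5 0 0 0 0;0.5 0.5 0 0 0 0;0.5 0.5 0 0 0 0;0 0 0 0 0 0;0 0 0 0 0 0", gripper=0.9)

```text
time: 44.4
eef_pos: [0.4795, -0.0787, 0.2078]
tcp_rot: [0.819, 0.573, -0.0, -0.0]
contact_force: [-0.3, -0.2, 0.0]
opening: 0.897
finger_force: 0.0
```

Run:
```python
from h import *
s=cam("side");w=cam("wrist");t=cam("top");print(get_state()["eef_pos"],get_state()["time"])
z=np.zeros((600,800,3),np.uint8);z[:300,:400]=cv2.resize(s["im"][130:340,60:340],(400,300));z[:300,400:]=cv2.resize(w["im"],(400,300));z[300:,:600]=cv2.resize(t["im"][120:300,70:430],(600,300))
cv2.imwrite("pics/p6.png",z)
for c in(s,w,t):print(np.round(proj(c,[.431,-.124,.03]),1),np.round(proj(c,[.4286,-.1306,.0735]),1))
```

```text
[ 0.47948069 -0.07905032  0.20809018] 44.55
[312.  211.5] [316.4 194.2]
[233.2 229.2] [229.7 252.4]
[299.8 264.5] [305.5 266.9]
```

View pics/p6.png

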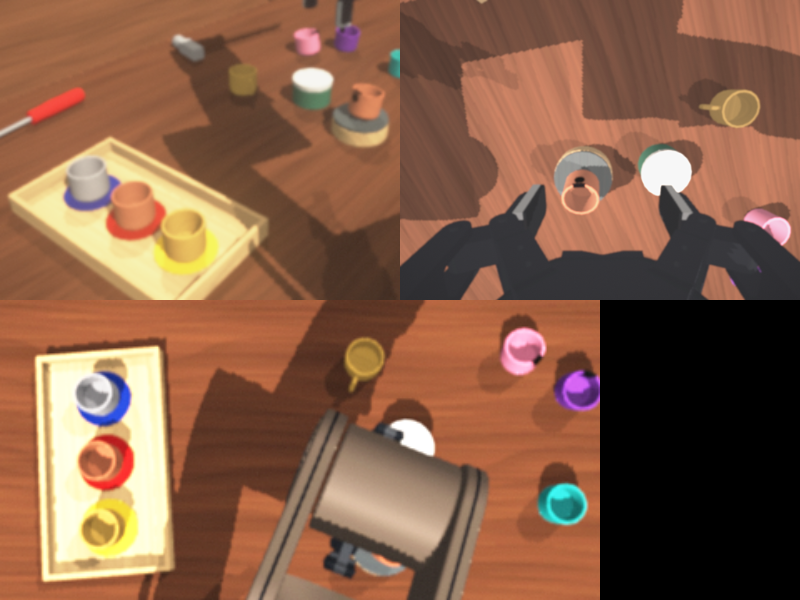

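The bent cup stands in the middle of the block with its proper lean: wrist rim (232,252), expected (230,252); side rim (317,193), expected (316,194). The tray cups, tin and handled cup are all in order.

```bash
python3 -c "
from plant import ctrl
print(ctrl.sign_off())"
```

```text
the job is handed in; nothing more can be done
None
```

I handed the job in after about 45 s of robot time: the copper, brass and steel cups stand upright on the red, yellow and blue pads, the bent cup leans as before in the middle of the truing block, and the handled cup and tin were left alone. The hand-in gave no verdict; this is from the last camera pictures.

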